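# Set the extraction fan to speed four and start it

## Robot

A 7-joint arm with a two-finger parallel gripper is mounted at the origin on the work surface; the furniture and walls round the work are solid. World frame = base frame: x ahead of the robot, y to its left, z up, the work surface at z = 0. Lengths are in m, angles in rad, forces in N, time in s.
With the tool pointing down it reaches from about 0.425 to 0.875 m from the base axis. Payload 4.7 kg.
Tool frame: the origin (TCP) lies midway between the tips of the shut fingers; the grasp point (between the pads) lies behind it (r.grip_point_offset is the z of the grasp point in the tool frame, in m); z points along the fingers, y is the line along which they close (so a half turn about z gives the same grasp; the last joint's range is limited). The gripper opens to 87 mm and grips with 3 to 60 N. Pads are 19 mm wide; open, the fingers measure 117 mm over their backs; the gripper's body (75 mm by 190 mm) begins 51 mm behind the grasp point.
Start: joints at [-1.276, 0.321, -0.07, 1.45, 0.023, 1.371, -0.057], TCP at [0.18, 0.625, 0.223] pointing down, gripper open.
Joint ranges: [-2.86, 2.86], [-0.3, 2.09], [-1.38, 1.24], [0.06, 2.45], [-1.56, 4.7], [0.09, 2.05], [-2.69, 2.69]. Speed limits (rad/s): [2.57, 2.57, 3.14, 3.14, 3.14, 3.14, 3.14].

## Interface

Orientations are given as a unit quaternion [w, x, y, z].
In Python, from plant import r gives the robot as it stands. The module is installed in compiled form; this text tells all that it offers. Calls block until the motion is done:
- r.reach(position, orientation): joint-space move of the TCP to a pose.
- r.move_l(position, v=0.15, frame=None): straight line of the TCP; frame=None keeps the orientation; v is the mean speed in m/s.
- r.move_j(angles): joint-space move.
- r.open() and r.clamp(): open the fingers fully, or close them until they stop; the grip force is fixed at half the most.
- r.wait(seconds).
- r.ik(position, orientation): joint angles nearest the present ones, or None.
- r.get_image(name): name is "scene" or "side" or "wrist"; returns the picture (420x560x3 uint8, red, green, blue); there is no depth.
- r.camera_params(name): a dict with "vfov" (degrees; the focal length in pixels is half the picture's height over the tangent of half this angle, whatever the lens; pixels are square), "cx", "cy" (the principal point, pixels), "k1" (the pictures are not rectified: a ray, as slopes to the right and down, at radius r is drawn at 1 + k1 r^2 times it, then the intrinsics apply), "R" (3x3) and "t" (3): a world point X has camera coordinates R X + t. Camera axes: x right, y down, z forward; pixel columns grow to the right and rows downward; lengths in m; the calibration is good to about 2 mm. A picture is of the moment at which its call begins: read the wrist's pose just before it. camera_params takes no time and is no camera call; for the wrist camera it gives the pose at the moment of the call.
A pose or a line that the arm cannot do raises r.Unreachable and nothing moves.
- r.job_done(): hands the job in, once; it reports no verdict.
Trained networks look in the newest picture that a camera, given by its name, has taken for a name from the list of things; names that differ only in an ending like _2 or _b are one class to them, and where a whole thing is asked for, a point or a joint stands for the part that bears it (a point fixed in the world has none). Each returns a list of dicts, best first, with "conf" (0 to 1); they miss things now and then, are a little off and sometimes report something else, mostly with a low value. They report only what shows in the picture. A call takes as long as a camera call.
- r.find_in(camera, thing): "pixel" ([column, row] in pixels, amid what is visible of it).
Readings, each from a call of its own:
- r.current_clock(): time.
- r.current_q(): joint angles.
- r.current_qvel(): joint speeds.
- r.current_joint_efforts(): joint torques, N m.
- r.current_ee_pos(): TCP position.
- r.current_tcp_rot(): TCP orientation.
- r.current_contact_force(): force on the tool from outside, world axes, zero at the start.
- r.current_moment(): the same for the moment, N m.
- r.current_finger_gap(): opening from 0.0 (shut) to 1.0 (fully open).
Only numpy, scipy, OpenCV 4.12 (cv2) and the standard library are available. Lean on these libraries where they do the work, as an engineer would, in place of code of your own. Each camera call takes 0.05 s, during which the arm holds its last target. There are 200 camera calls.

## Task

Get the fan controller on the bench running at speed four: with a fingertip, push the stud of the flat speed dial round, click by click, until it rests at the mark with four dots, and only then press the round start button fully down and let it come back up. Work with pushes alone: do not take hold of the stud or anything else, and leave the other things on the bench where they stand.

Things in the scene. Friction and masses are not known exactly. Their poses are not given: they have to be found in the camera images.
- controller: Fan controller, a flat grey box fixed to the bench, 156 mm along its x, 210 mm along y, top face 56 mm above the bench; origin under its centre, on the bench; z up, the front with the cooling slots faces -x. On top the black round speed dial (left seen from the front, its axis at x -11, y +32 mm) and the start button (right, at x +19, y -73 mm). Round the dial: a small ring marks position 0, a row of k dots position k.
- selector (a joint): Turn of the speed dial, rad, growing clockwise seen from above; stops at -0.05 and 3.05. Six click positions 0 to 5, position k at 0.6 k (four dots: 2.4). Detents draw it to the nearest one; the crest half-way between two takes about 5 N at the stud, past it the dial snaps on by itself and stays there. It starts at position 0, 1 or 2.
- dial_centre (a point): Point on the dial's axis at the height of the flat upper face of the dial disc (68 mm above the bench). The disc is 100 mm across and 10 mm thick.
- stud (a point): The finger stud, all that stands up from the dial: a grey upright cylinder 16 mm across, 28 mm tall, 40 mm from the dial's axis, going round with the dial; at position k it points 1.3 - 0.6 k rad from the box's +x (positive towards +y). The point is on its axis, 20 mm above the disc's face, 8 mm below its top. A white line on the disc runs under it.
- start (a joint): Travel of the start button in m: 0 when up, 0.006 fully down; it is sprung, needs about 5 N to go fully down and comes back up by itself.
- start_top (a point): Centre of the upper face of the start button, a grey round button 32 mm across in a dark steel collar 48 mm across; the face is 22 mm above the box's top.
- cup: Bystander: clear mixing cup, 98 mm across, 118 mm tall, origin under its centre, at the back on the right, beyond the tin.
- tin: Bystander: closed sample tin, 67 mm across, 73 mm tall, origin under its centre, on the right of the controller.
- air_cap: Bystander: loose spray gun air cap, 30 mm across, 24 mm tall, with two horns, left standing on top of the controller near its front right corner; origin under its centre. It is not a control.

How it is judged:
On the way, in this order (a step that is already met when the one before it is completed fails the run):
1. the speed dial rests at position four (value of joint selector between 2.25 and 2.55 rad), for 0.3 s.
2. the start button is pressed down with the dial at four (value of joint start above 0.0045 m and value of joint selector between 2.2 and 2.6 rad), for 0.05 s.
At the end, for the whole second after the job is handed in: The dial rests at position four (2.4 rad, within 0.15 rad) and the start button, having been pressed at least 4.5 mm with the dial at four, is up again (within 1.5 mm) (all of step 1 and velocity of joint selector between -0.05 and 0.05 rad/s and value of joint start below 0.0015 m); the robot touches nothing.
It fails at once if the start button is pressed while the dial is not at four (value of joint start above 0.003 m and not (value of joint selector between 2.15 and 2.65 rad)).
It fails at once if the stud is taken between the fingers (distance between the grasp point and stud below 0.011 m).
It fails at once if the cup, tin or air cap is moved or lifted by more than 20 mm (distance of any of cup, tin, air_cap from where it was at the start of the episode above 0.02 m).
It also fails if it takes over 61 s, if anything falls off the work surface, if the arm or the gripper's body presses on something with over 40 N, if the wrist force passes 120 N, or if a joint passes its speed limit or range.

## Working session

There is one attempt and no reset: what is moved stays moved. The work goes in short steps, each a Python script; the robot and the scene stay as the last script left them, time stands still between calls to the robot, and variables do not carry over. Pictures are saved under pics/ and viewed, on a budget of 10 in all, crops included, one or two more only if the job needs it, and the job is handed in when it is done.

```bash
mkdir -p pics
cat > h.py <<'E'
import numpy as np, cv2
from plant import r
def cam(n):
    p=r.camera_params(n); f=210/np.tan(np.radians(p['vfov'])/2)
    return np.array(p['R']),np.array(p['t']),f,p['cx'],p['cy'],p['k1']
def unproj(n,px,z,c=None):
    R,t,f,cx,cy,k=c or cam(n)
    d=np.array([(px[0]-cx)/f,(px[1]-cy)/f]); s=d.copy()
    for _ in range(30): s=d/(1+k*(s@s))
    ray=R.T@np.array([*s,1]); o=-R.T@t
    return o+ray*(z-o[2])/ray[2]
def proj(n,X,c=None):
    R,t,f,cx,cy,k=c or cam(n)
    X=R@np.array(X)+t; s=X[:2]/X[2]; s=s*(1+k*(s@s)); return np.array([cx+f*s[0],cy+f*s[1]])
def snap(n,name,crop=None,sc=1):
    im=r.get_image(n)[:,:,::-1]
    if crop: im=im[crop[1]:crop[3],crop[0]:crop[2]]
    cv2.imwrite('pics/'+name+'.png',cv2.resize(im,None,fx=sc,fy=sc,interpolation=cv2.INTER_CUBIC))
E
python3 - <<'E'
from h import *
H={'controller':.03,'selector':.065,'dial_centre':.068,'stud':.088,'start':.078,'start_top':.078,'cup':.06,'tin':.036,'air_cap':.068}
for n in ['scene','side','wrist']:
    snap(n,n+'0')
    c=cam(n); print(n,'cam at',(-c[0].T@c[1]).round(3))
    for k,z in H.items():
        for d in r.find_in(n,k)[:2]: print(' ',k,np.round(d['pixel']),round(d['conf'],2),unproj(n,d['pixel'],z,c).round(3))
print(r.current_clock(),r.current_tcp_rot(),r.grip_point_offset)
E
python3 -c "
import cv2,numpy as np
a=[cv2.imread(f'pics/{n}0.png') for n in('scene','side')]
cv2.imwrite('pics/both.png',cv2.resize(np.hstack(a),(800,300)))"
```

```text
scene cam at [ 0.058 -0.289  0.742]
  controller [200. 199.] 0.85 [0.451 0.194 0.03 ]
  selector [179. 189.] 0.8 [0.427 0.219 0.065]
  dial_centre [203. 201.] 0.93 [0.429 0.159 0.068]
  stud [184. 195.] 0.79 [0.409 0.186 0.088]
  start [238. 178.] 0.47 [0.505 0.137 0.078]
  start_top [235. 180.] 0.71 [0.498 0.138 0.078]
  cup [414. 212.] 0.72 [ 0.642 -0.171  0.06 ]
  tin [283. 193.] 0.59 [0.556 0.066 0.036]
  air_cap [229. 210.] 0.65 [0.441 0.106 0.068]
side cam at [-0.101  0.542  0.415]
  controller [217. 266.] 0.71 [0.435 0.212 0.03 ]
  selector [221. 251.] 0.58 [0.419 0.213 0.065]
  dial_centre [219. 267.] 0.84 [0.378 0.245 0.068]
  start [323. 172.] 0.66 [ 0.528 -0.137  0.078]
  start [221. 216.] 0.45 [0.501 0.153 0.078]
  start_top [225. 216.] 0.48 [0.496 0.149 0.078]
  cup [320. 168.] 0.92 [ 0.582 -0.186  0.06 ]
  tin [240. 203.] 0.81 [0.598 0.041 0.036]
  tin [258. 227.] 0.74 [0.485 0.084 0.036]
wrist cam at [0.114 0.644 0.385]
1.5 [3.22790717e-05 1.39928309e-01 9.90161636e-01 3.21409120e-05] -0.0187
```

View pics/scene0.png

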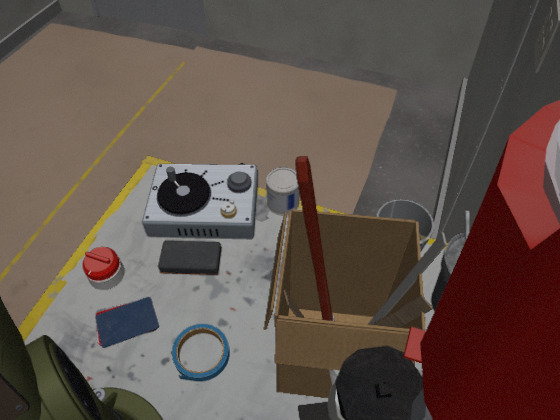

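View pics/side0.png

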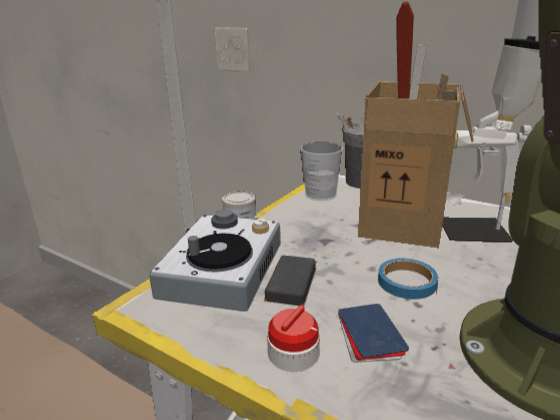

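Both views show the controller with the dial at scene (183,191) / side (219,249), the stud up at scene (171,174), the button at scene (239,180) / side (225,217) and the air cap at scene (229,210). The tall carton on the right is an obstacle. Next I check the pose, then look from above.

Run:
```python
from h import *
for n,d,s in(('scene',(183,191),(239,179)),('side',(219,250),(225,216))):
    a=unproj(n,d,.068);b=unproj(n,s,.078);v=(b-a)[:2]
    print(n,a.round(3),b.round(3),np.linalg.norm(v).round(3),'yaw',(np.arctan2(v[1],v[0])-np.arctan2(-.105,.03)).round(3))
print('carton',unproj('scene',(277,393),0),unproj('side',(360,236),0),unproj('side',(437,243),0))
print('stick top at y plane', [unproj('scene',(303,160),z).round(2) for z in(.3,.4,.5)])
# go above
p=r.current_ee_pos(); r.clamp(); r.move_l([p[0],p[1],.32])
yaw=0.4
def q(y): return [0,np.cos(y/2),np.sin(y/2),0]
for y in (0.4,0.4+np.pi,0.4+np.pi/2,.4-np.pi/2):
    for P in([.40,.18,.32],):
        s=r.ik(P,q(y)); print(y,None if s is None else np.round(s,2))
print(r.current_clock(),np.round(r.current_q(),2))
c=cam('wrist');R=np.array([r.camera_params('wrist')['R']]);print('cam fwd',c[0][2],-c[0].T@c[1]-r.current_ee_pos())
```

```text
scene [0.426 0.208 0.068] [0.505 0.134 0.078] 0.109 yaw 0.545
side [0.418 0.217 0.068] [0.495 0.15  0.078] 0.102 yaw 0.577
carton [ 0.24156421 -0.14847482  0.        ] [ 0.37254662 -0.07881929  0.        ] [ 0.25513863 -0.16033361  0.        ]
stick top at y plane [array([ 0.43, -0.05,  0.3 ]), array([ 0.35, -0.11,  0.4 ]), array([ 0.26, -0.16,  0.5 ])]
0.4 [-0.9  -0.19  0.35  1.79  0.07  1.53 -1.72]
3.541592653589793 [-0.82 -0.18  0.29  1.78  0.05  1.53  1.43]
1.9707963267948965 [-0.87 -0.19  0.33  1.79  0.06  1.53 -0.14]
-1.1707963267948966 None
3.825 [-1.28  0.3  -0.07  1.29  0.02  1.56 -0.05]
cam fwd [ 0.24432776 -0.0719697  -0.96701826] [-0.06631673  0.02019075  0.16229553]
```

```bash
cat >> h.py <<'E'
def q(y): return [0,np.cos(y/2),np.sin(y/2),0]
E
python3 - <<'E'
from h import *
r.reach([.45,.17,.28],q(3.69))
c=cam('wrist'); snap('wrist','w1',sc=1.4)
for k,z in {'selector':.065,'dial_centre':.068,'stud':.088,'start':.078,'start_top':.078,'tin':.036,'air_cap':.068}.items():
    for d in r.find_in('wrist',k)[:2]: print(' ',k,np.round(d['pixel']),round(d['conf'],2),unproj('wrist',d['pixel'],z,c).round(3))
print(r.current_clock(),np.round(r.current_q(),2),r.current_ee_pos(),np.abs(r.current_contact_force()).max())
E
```

```text
selector [332. 183.] 0.81 [0.424 0.214 0.065]
  dial_centre [300. 187.] 0.76 [0.447 0.185 0.068]
  stud [328. 185.] 0.9 [0.427 0.206 0.088]
  start [237. 216.] 0.71 [0.51  0.142 0.078]
  start_top [236. 217.] 0.78 [0.512 0.14  0.078]
  tin [170. 214.] 0.59 [0.565 0.07  0.036]
  air_cap [246. 150.] 0.91 [0.443 0.113 0.068]
6.1417 [-0.78 -0.08  0.34  1.77  0.03  1.44  1.68] [0.44998218 0.17017041 0.27998043] 0.5358596467665402
```

View pics/w1.png

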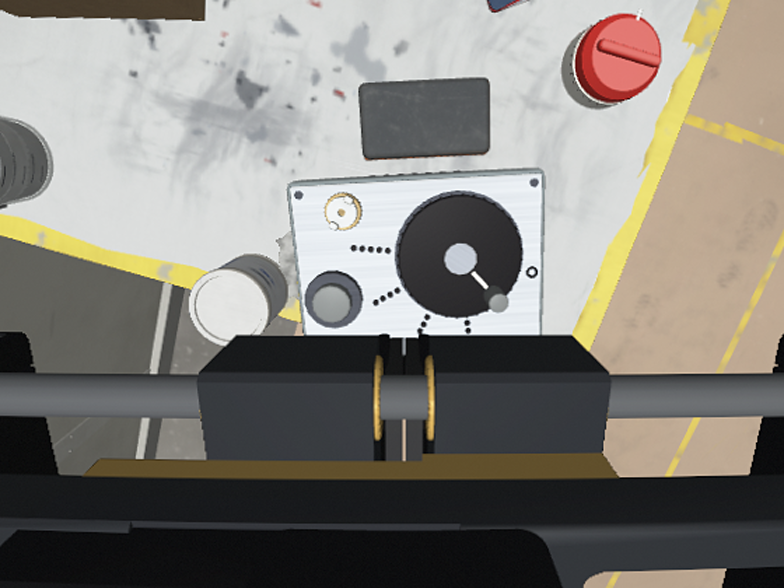

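The wrist view shows the dial hub at (459,259) in the enlarged picture, the stud top at (498,302), the button at (332,304), the air cap at (343,211) and the ring mark at (532,272). The 5-dot row lies left of the dial, the 4-dot row at (386,297). Now I compute the box yaw and dial angle.

Run:
```python
from h import *
u=lambda x,y,z: unproj('wrist',(x/1.4,y/1.4),z)
D=u(459,259,.068);B=u(332,304,.078);v=B-D
yaw=np.arctan2(v[1],v[0])-np.arctan2(-.105,.03)
print('D',D,'B',B,np.hypot(*v[:2]),'yaw',yaw)
# disc outline check
print('disc', [np.hypot(*(u(*p,.068)-D)[:2]).round(4) for p in((397,257),(521,255),(460,193))])
c=[u(*p,.056) for p in((290,184),(543,169))]; print('front edge',c,np.hypot(*(c[0]-c[1])[:2]),'yaw', np.arctan2(*(c[1]-c[0])[1::-1])-np.pi/2)
for n,p,z in(('ring',(532,272),.056),('stud',(498,302),.096),('4',(386,297),.056),('5',(370,249),.056)):
    w=u(*p,z)-D;a=np.arctan2(w[1],w[0])-yaw
    print(n,np.hypot(*w[:2]).round(4),'k',((1.3-a+np.pi)%(2*np.pi)-np.pi)/.6)
print('aircap',u(342,211,.068)-B,'tin',u(229,303,.073)-B)
```

```text
D [0.42888878 0.20999888 0.068     ] B [0.51127933 0.1414042  0.078     ] 0.10720742690466019 yaw 0.5982177717845473
disc [np.float64(0.0496), np.float64(0.0497), np.float64(0.0519)]
front edge [array([0.44923341, 0.06455428, 0.056     ]), array([0.33465053, 0.22972297, 0.056     ])] 0.2010222196567197 yaw 0.6065071908923478
ring 0.0641 k -0.021160216512986867
stud 0.0389 k 0.9556543712829983
4 0.0686 k 3.9810765618843456
5 0.0722 k 5.007797225841645
aircap [-0.06673644 -0.03010561 -0.01      ] tin [ 0.04469306 -0.07193944 -0.005     ]
```

```bash
cat >> h.py <<'E'
D=np.array([.429,.210]); YAW=.60
def push(s,back=0,z=.076):
    """TCP pose with the finger face touching the stud at dial angle s"""
    a=YAW+1.3-s; t=a-np.pi/2
    p=D+.040*np.array([np.cos(a),np.sin(a)])-(.0175+back)*np.array([np.cos(t),np.sin(t)])
    return [*p,z],q(t+np.pi)
E
python3 - <<'E'
from h import *
for s in np.arange(.6,2.5,.3): assert r.ik(*push(s)) is not None
P,o=push(.6,.016,.2); r.reach(P,o)
P,o=push(.6,.016); r.move_l(P,.12); print('down',r.current_contact_force().round(2))
for s in np.arange(.6,2.26,.15):
    P,o=push(s); r.move_l(P,.05,o); f=r.current_contact_force(); print(s.round(2),f.round(1),np.round(r.current_ee_pos()-P,4))
r.wait(.3)
P,o=push(2.25,.012); r.move_l(P,.08)
P,o=push(2.25,.012,.25); r.move_l(P,.2)
r.wait(.2)
print(r.current_clock(),r.current_contact_force().round(2))
snap('wrist','w2',sc=1.4); snap('scene','s2',(120,140,300,260),4)
E
```

```text
down [ 0.24 -0.59 -0.06]
0.6 [-1.1  0.8  0.5] [ 0.0002 -0.0001  0.    ]
0.75 [-4.8  1.   2.8] [-0.0011  0.0001 -0.0002]
0.9 [0.4 0.5 0.4] [ 0.0011 -0.0004  0.0001]
1.05 [-0.5 -0.9  0.2] [ 0.0006 -0.0003  0.0001]
1.2 [-0.4  0.9  0.2] [-0.0003  0.     -0.0001]
1.35 [-4.2  3.   0.5] [-0.0014  0.001  -0.0002]
1.5 [ 0.8  0.  -0.2] [ 0.0004 -0.0005 -0.    ]
1.65 [ 0.1 -0.3  0.7] [ 0.0008 -0.0006  0.0002]
1.8 [-0.1 -0.   0. ] [-0.      0.0001  0.    ]
1.95 [-0.2  3.8 -1.1] [-0.0003  0.0016  0.0001]
2.1 [-0.5  1.3  0.3] [-0.0001  0.0002  0.0001]
2.25 [0.2 0.4 0.3] [ 0.0002 -0.0012 -0.0001]
13.8583 [-0.36 -0.26 -0.67]
```

View pics/w2.png

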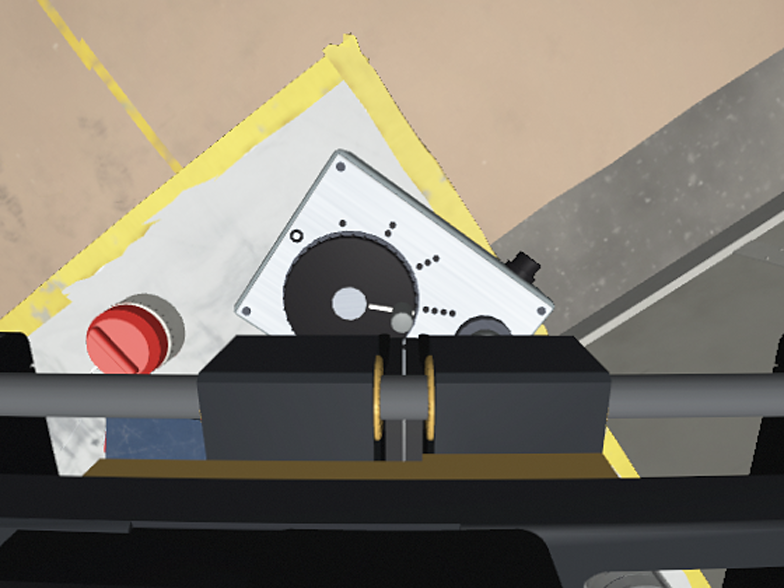

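The wrist view shows the stud (402,322) with the white line pointing at the four-dot row (426–452,312). I check the angle numerically, then press in small steps.

Run:
```python
from h import *
u=lambda x,y,z: unproj('wrist',(x/1.4,y/1.4),z)
C=u(349,303,.068); w=u(402,322,.096)-C; a=np.arctan2(w[1],w[0])-YAW; s=1.3-a; print('D',C,'dial',s,np.hypot(*w[:2]))
w=u(392,308.5,.068)-C; s2=1.3-np.arctan2(w[1],w[0])+YAW; print('line',s2)
assert abs(s-2.4)<.15
B=np.array([.512,.1405]); o=r.current_tcp_rot()
r.move_l([*B,.2],.15,q(3.0)); r.move_l([*B,.084],.12)
for z in (.078,.076,.074,.072,.0715):
    r.move_l([*B,z],.03); r.wait(.1); f=r.current_contact_force(); print(z,r.current_ee_pos()[2].round(4),f.round(1))
    if f[2]>15: break
r.wait(.2); r.move_l([*B,.09],.05); r.move_l([*B,.2],.15)
r.move_l([.40,.13,.28],.2)   # clear view
r.wait(.3); print(r.current_clock(),r.current_contact_force().round(2))
snap('wrist','w3',sc=1.4); snap('scene','s3',(120,130,320,280),4)
```

```text
D [0.42776361 0.2105432  0.068     ] dial 2.3919789172182737 0.04035742518223251
line 2.3831262637767407
0.078 0.0783 [0.3 0.4 2. ]
0.076 0.0762 [0.  0.6 2.5]
0.074 0.0742 [0.6 0.6 3.4]
0.072 0.0724 [0.3 0.  6. ]
0.0715 0.0724 [-1.   0.4 10.7]
21.6 [-0.29 -0.39 -0.97]
```

View pics/w3.png

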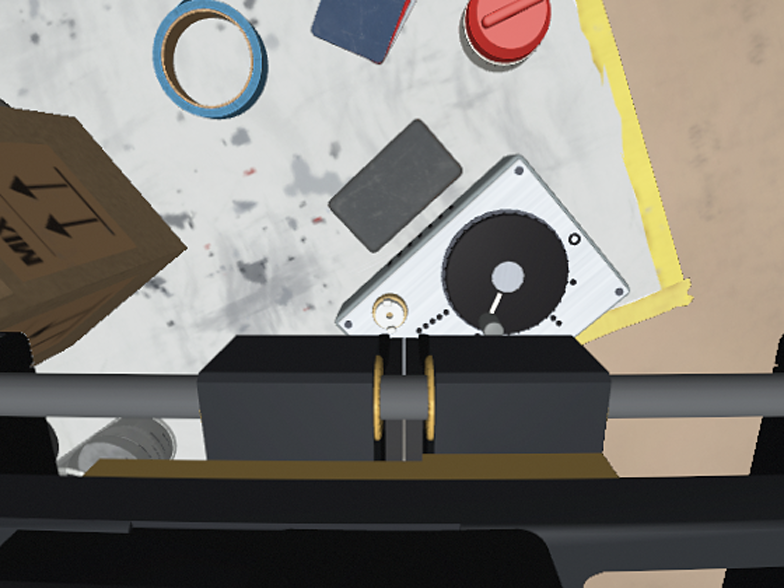

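Here the hub is at (508,277) and the stud top at (493,327), with the air cap still standing at (390,312). One last numeric check of the dial, then I hand in.

Run:
```python
from h import *
u=lambda x,y,z: unproj('wrist',(x/1.4,y/1.4),z)
C=u(508,277,.068); w=u(493,327,.096)-C; s=(1.3-np.arctan2(w[1],w[0])+YAW); print('dial',s,np.hypot(*w[:2]),'cap',u(390,312,.068))
if abs(s-2.4)<.15:
    r.job_done(); print('handed in',r.current_clock())
```

```text
dial 2.4858095655269783 0.036499702504747544 cap [0.44452154 0.11308811 0.068     ]
the job is handed in; nothing more can be done
the job is handed in; nothing more can be done
```

The job is handed in: I pushed the dial from position 1 to position 4, then pressed the start button once and let it come back up. Handing in gives no verdict, so these are my own checks:

- **Dial:** I turned it with the shut fingers, pushing the stud one click at a time. The close look before pressing gave 2.39 rad from the stud and 2.38 rad from the white line; the target is 2.4. The last look, after the press, gave 2.49 rad. That is within the 0.15 rad allowed but less certain, because the gripper half hid the stud and its radius came out as 36.5 mm instead of 40 mm. The detents are 0.6 rad apart, so both readings mean position four.
- **Button:** I pressed at the centre of the button. The force rose from 2 N to 6 N over about 6 mm, then jumped to 10.7 N at the end stop, so it went fully down. After lifting off, the remaining force was about 1 N, which is sensor noise. I did not check the button's return with a picture; the gripper hid it in the last view.
- **Other things:** The air cap was within about 2 mm of where it first stood. Nothing came near the tin or cup, but I did not re-measure them.
- **Finish:** The arm ended clear of everything, with the clock at about 21.6 s of the 61 s allowed.

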